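# Put the leaning slide mailer away upright in the slotted box

## Task

Take the slide mailer that leans on the drying stand and stand it upright, cap end up, right down on the floor of the one empty slot of the slotted box, then let go. It holds glass slides, so lower it in and do not drop it. Leave the mailers already in the box standing in their slots and do not disturb the bottle, beaker and dish.

Things in the scene. Friction and masses are not known exactly. Their poses are not given: they have to be found in the camera images.
- mailer: The mailer to put away: flat white closed plastic box of slides, 20 (x) x 32 (y) x 86 mm (z), 60 g, grey cap seam 70 mm up, blank labels on its broad faces. Origin: centre of its underside; z runs up its length to the cap. It starts leaning on the stand, z 37 degrees from vertical, cap end towards the stand's +x (away from the robot), foot in the stand. Its upper 38 mm is clear all round.
- stand: Fixed drying stand: grey base 90 x 64 x 8 mm, dark inclined backrest 18 mm wide under the mailer's +x face up to 48 mm along it, foot plate 41 mm wide with cheeks 14 mm high at both sides; the mailer draws out along its own length. Origin: centre of the base's underside, on the bench, below the mailer's middle; the mailer's origin starts at x -27, z +30 mm from it.
- box: Fixed open plywood box, 116 (x) x 46 (y) x 46 mm tall; walls, floor and dividers 4 mm thick. Three dividers as high as the walls make four slots in a row along its x, at x = -42, -14, +14 and +42 mm, each 24 (x) x 38 mm (y), 42 mm deep. Origin: centre of its underside, on the bench.
- pad: Thin cork pad, 22 x 36 x 2 mm, fixed on the floor of the one empty slot, so it marks that slot's centre. Origin: centre of its underside, 4 mm above the bench; x and y along the box's x and y.
- stored0: another white slide mailer, same shape and size as mailer (20 x 32 x 86 mm), standing loose and upright in one slot of the box. Origin: centre of its underside; z up to the cap. Leave it there.
- stored1: another white slide mailer, same shape and size as mailer (20 x 32 x 86 mm), standing loose and upright in one slot of the box. Origin: centre of its underside; z up to the cap. Leave it there.
- stored2: another white slide mailer, same shape and size as mailer (20 x 32 x 86 mm), standing loose and upright in one slot of the box. Origin: centre of its underside; z up to the cap. Leave it there.
- bottle: Bystander: small amber bottle with black cap, 38 mm across, 85 mm tall. Origin: centre of its underside.
- beaker: Bystander: open glass beaker, 68 mm across, 85 mm tall. Origin: centre of its underside.
- dish: Bystander: closed clear dish, 92 mm across, 18 mm tall. Origin: centre of its underside.
Not all that is in view belongs to the job. What is shaped like the stored0 but blue or brown is not meant.

How it is judged:
On the way:
1. the mailer is lifted off the stand (contact force between mailer and stand below 0.01 N and distance of mailer from where it was at the start of the episode above 0.05 m and height (world z) of mailer above 0.05 m), for 0.1 s.
At the end, for the whole second after the job is handed in: Mailer released, still, cap up, within 7 degrees of vertical, within 7 mm of the pad's centre, its underside at most 5 mm above the pad's top, its width within 14 degrees of the box's y; the three stored mailers within 15 mm of their starts, in the box, within 8 degrees of vertical (horizontal distance between mailer and pad below 0.007 m and z of mailer in the frame of pad between -0.002 and 0.007 m and angle between mailer's own z axis and vertical below 0.12 rad and angle between the y axis of mailer and the y axis of box, either way round below 0.25 rad and linear speed of mailer below 0.02 m/s and horizontal distance between each of stored0, stored1, stored2 and box below 0.052 m and angle between each of stored0, stored1, stored2's own z axis and vertical below 0.15 rad and distance of each of stored0, stored1, stored2 from where it was at the start of the episode below 0.015 m); the robot touches nothing.
It fails at once if the mailer is dropped or knocked: it moves faster than 0.7 m/s (a free fall of 25 mm) with no finger on it (linear speed of mailer above 0.7 m/s and contact force between the fingers and mailer below 0.05 N).
It fails at once if a mailer already in the box is moved more than 25 mm or tipped more than 20 degrees (distance of any of stored0, stored1, stored2 from where it was at the start of the episode above 0.025 m or angle between any of stored0, stored1, stored2's own z axis and vertical above 0.35 rad).
It fails at once if the bottle, beaker or dish is moved more than 30 mm (distance of any of bottle, beaker, dish from where it was at the start of the episode above 0.03 m).
It also fails if it takes over 40 s, if anything falls off the work surface, if the arm or the gripper's body presses on something with over 40 N, if the wrist force passes 120 N, or if a joint passes its speed limit or range.

## Robot

A 7-joint arm with a two-finger parallel gripper is mounted at the origin on the work surface. World frame = base frame: x ahead of the robot, y to its left, z up, the work surface at z = 0. Lengths are in m, angles in rad, forces in N, time in s.
With the tool pointing down it reaches from about 0.425 to 0.875 m from the base axis. Payload 4.7 kg.
Tool frame: the origin (TCP) lies at the very end of the fingers, on their centre line; the grasp point (between the pads) lies 19 mm behind it (ctrl.grasp_offset is the distance from the TCP to the grasp point, in m); z points along the fingers, y is the direction in which the jaws open and shut (so a half turn about z gives the same grasp; the last joint's range is limited). The gripper opens to 87 mm and grips with 3 to 60 N. Pads are 19 mm wide; open, the fingers measure 117 mm over their backs; the gripper's body (75 mm by 190 mm) begins 51 mm behind the grasp point.
Start: joints at [-1.111, 0.321, -0.07, 1.45, 0.023, 1.371, -0.057], TCP at [0.28, 0.586, 0.223] pointing down, gripper open.
Joint ranges: [-2.86, 2.86], [-0.3, 2.09], [-1.38, 1.24], [0.06, 2.45], [-1.56, 4.7], [0.09, 2.05], [-2.69, 2.69]. Speed limits (rad/s): [2.57, 2.57, 3.14, 3.14, 3.14, 3.14, 3.14].

## Interface

Orientations are given as a rotation vector (axis times angle).
In Python, from bench import ctrl gives the robot as it stands.
- The arm moves only by the shell command python3 -m creep 'ROWS' [FORCE]. ROWS is JSON, a list that holds one entry, the list of rows, each a list of 7 numbers: the opening, from 0 (shut) to 1 (fully open), then the shift along the tool's x, y, z in mm, then the turn, a rotation vector about the tool's x, y, z in rad. In form: [[[grip, dx, dy, dz, rx, ry, rz], ...]]. A call has 1 to 5 rows; each row is the pose to reach, as a shift and turn from the pose commanded when the call began, along the tool's axes at that moment; what a row does not reach only later rows make up. A row lasts 1/10 s, in which the tool goes at most 50 mm and 8.59 degrees, less where a joint would pass 70% of its speed; a pose out of reach is approached as far as the arm can. A call with a gripper value outside its range is refused whole. The fingers move at their own pace and stop on an object; FORCE is the grip in N (left out, the last holds). Time passes only in rows, so rows that repeat a pose let the fingers close. It gives the time, the measured TCP pose, the force and the opening at its end, in the units of the state.
- ctrl.get_state(): the state, without advancing time (a new reading comes with each control period).
- ctrl.get_image(name): name is "scene" or "top" or "wrist"; returns the picture (480x640x3 uint8, red, green, blue); there is no depth.
- ctrl.camera_params(name): a dict with "K" (3x3 intrinsics, pixels), "pose" (4x4, takes a point from camera to world coordinates). Camera axes: x right, y down, z forward; pixel columns grow to the right and rows downward; lengths in m; the calibration is good to about 2 mm. A picture is of the moment at which its call begins: read the wrist's pose just before it. camera_params takes no time and is no camera call; for the wrist camera it gives the pose at the moment of the call.
- ctrl.close_job(): hands the job in, once; it reports no verdict.
The state is a dict: "time": time; "joint_positions": joint angles; "qd": joint speeds; "joint_torque": joint torques, N m; "position": TCP position; "tool_rot": TCP orientation; "ft_force": force on the tool from outside, world axes, zero at the start; "torque": the same for the moment, N m; "grip_width": opening from 0.0 (shut) to 1.0 (fully open).
Only numpy, scipy, OpenCV 4.12 (cv2) and the standard library are available. Lean on these libraries where they do the work, as an engineer would, in place of code of your own. Each camera call takes 0.05 s, during which the arm holds its last target. There are 200 camera calls.

## Working session

There is one attempt and no reset: what is moved stays moved. The work goes in short steps, Python scripts to look and compute and a shell command to move; the robot and the scene stay as the last step left them, time stands still between calls to the robot, and variables do not carry over. Pictures are saved under pics/ and viewed, about 8 in all and at most 12, crops included, and the job is handed in when it is done.

```bash
ls; mkdir -p pics; python3 - <<'E'
from bench import ctrl
import cv2,numpy as np
for n in("scene","top"):
    im=ctrl.get_image(n); cv2.imwrite(f"pics/{n}0.png",im[:,:,::-1])
    p=ctrl.camera_params(n); print(n,np.round(p["K"],1).tolist(),np.round(p["pose"],4).tolist())
s=ctrl.get_state(); print(s["position"],s["tool_rot"],s["time"],s["grip_width"])
E
```

```text
pics
scene [[533.6, 0.0, 320.3], [0.0, 533.6, 236.8], [0.0, 0.0, 1.0]] [[-0.8856, 0.33, -0.3268, 1.0452], [0.464, 0.5982, -0.6534, 0.8644], [-0.0201, -0.7303, -0.6829, 0.9507], [0.0, 0.0, 0.0, 1.0]]
top [[511.4, 0.0, 324.5], [0.0, 511.4, 230.7], [0.0, 0.0, 1.0]] [[-0.0184, -0.9818, 0.189, 0.3539], [-0.9996, 0.0142, -0.0236, 0.0173], [0.0205, -0.1894, -0.9817, 1.444], [0.0, 0.0, 0.0, 1.0]]
[0.28010417 0.58598907 0.22152818] [-6.94422707e-01 -3.06359043e+00  2.78588393e-03] 0.1 0.9988799311871435
```

View pics/top0.png

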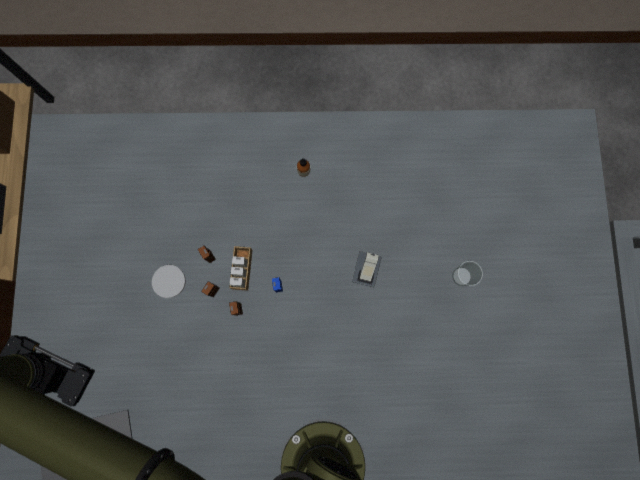

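View pics/scene0.png

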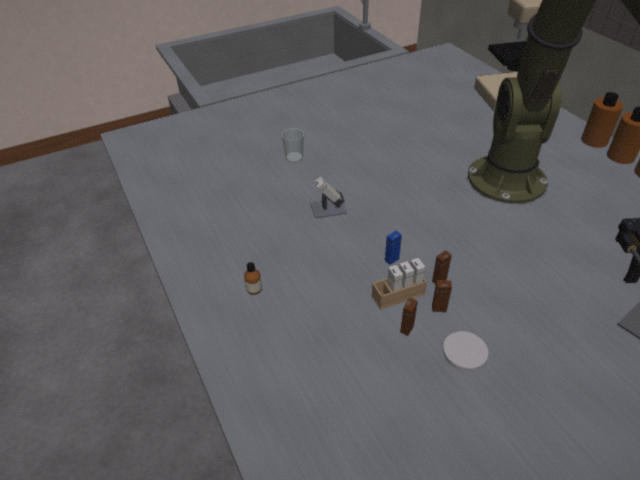

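The top view shows the stand at (368,268), the box at (240,269) with its empty slot at the far end near (243,252), and blue and brown decoys around it. Next I measure these.

```bash
cat >h.py <<'E'
import numpy as np,cv2
from bench import ctrl
from scipy.spatial.transform import Rotation as R
def ray(n,uv,z,P=None):
    P=P or ctrl.camera_params(n); T=np.array(P["pose"]); d=T[:3,:3]@np.linalg.solve(np.array(P["K"]),[uv[0],uv[1],1.]); o=T[:3,3]
    return o+d*(z-o[2])/d[2]
def proj(n,X,P=None):
    P=P or ctrl.camera_params(n); T=np.array(P["pose"]); c=T[:3,:3].T@(np.array(X)-T[:3,3]); q=np.array(P["K"])@c; return q[:2]/q[2]
E
python3 - <<'E'
from h import *
im=cv2.imread("pics/top0.png"); hsv=cv2.cvtColor(im,cv2.COLOR_BGR2HSV)
for nm,(x,y,w,h) in dict(box=(222,240,36,58),stand=(340,240,55,55)).items():
    c=im[y:y+h,x:x+w]; cv2.imwrite(f"pics/c_{nm}.png",cv2.resize(c,None,fx=8,fy=8,interpolation=cv2.INTER_CUBIC))
a=cv2.imread("pics/c_box.png");b=cv2.imread("pics/c_stand.png")
H=max(a.shape[0],b.shape[0]);pad=lambda i:cv2.copyMakeBorder(i,0,H-i.shape[0],0,0,cv2.BORDER_CONSTANT)
cv2.imwrite("pics/crop1.png",np.hstack([pad(a),pad(b)]))
# box: yellowish hue OR white
x,y,w,h=222,240,36,58
c=hsv[y:y+h,x:x+w]; m=((c[...,1]>90)&(c[...,2]>50)&(c[...,0]>10)&(c[...,0]<30)).astype(np.uint8)
m=cv2.morphologyEx(m,cv2.MORPH_CLOSE,np.ones((9,9)))
cs=max(cv2.findContours(m,0,2)[0],key=cv2.contourArea)
pts=cv2.boxPoints(cv2.minAreaRect(cs))+[x,y]
W=[ray("top",p,.046)[:2] for p in pts];print("box",np.round(pts,1).tolist(),np.round(W,3).tolist(),np.mean(W,0))
# stand: differs from bench blur
x,y,w,h=340,240,55,55
g=hsv[y:y+h,x:x+w]; 
m=((g[...,2]<25)|(g[...,1]<40)|(g[...,2]<80)).astype(np.uint8)
print(g[::6,::4,2]); print(g[::6,::4,1])
wm=((g[...,2]>140)).astype(np.uint8); cs=max(cv2.findContours(wm,0,2)[0],key=cv2.contourArea); q=cv2.boxPoints(cv2.minAreaRect(cs))+[x,y]; print("white",q.tolist(),[np.round(ray("top",p,.065),3).tolist() for p in q])
E
```

```text
box [[229.8, 288.0], [234.2, 246.4], [250.7, 248.2], [246.3, 289.8]] [[0.468, 0.244], [0.582, 0.234], [0.577, 0.188], [0.463, 0.199]] [0.52255764 0.2160983 ]
[[105 104 106 106 105 103 104 103 105 105 103 103 104 103]
 [106 107 105 104 108 100 106 104 103 101 101 103 103 102]
 [107 106 106 104 106  87  89 110 101 104 104 102 105 106]
 [108 105 107 107 102  90  84 158 165 160  85 107 108 109]
 [105 108 103 106  89  89 147 151 149  94 101 108 106 105]
 [102 105 106 106  89  56 154 154 156  90 107 102 104 103]
 [105 103 105 106  92 123 152 153  77  87 106 106 106 109]
 [102 103 101  96  88  86  63  44  66 100 106 100 103 105]
 [106 105 104 109 105 109 104 105 108 110 105 105 108 105]
 [106 101 104 102 104 102 105 107 108 106 109 107 113 107]]
[[24 17 19 29 22 22 20 27 27 27 20 27 22 22]
 [24 24 17 22 26 23 22 22 15 25 15 20 25 23]
 [19 22 24 25 22 29 23  5 20 22 20 20 24 22]
 [24 24 19 26 20 37 24 11  5 11 30 26 21 19]
 [19 24 22 19 20 43 10 14 10 14 23 21 22 17]
 [20 27 19 22 32 18 36 36 34 31 24 25 25 20]
 [24 20 22 24 33 21 12 20 13 26 22 26 24 23]
 [18 22 20 24 32 39 28 29 35 18 22 26 17 22]
 [22 22 25 26 24 28 20 17 24 25 19 22 21 19]
 [19 20 22 23 20 23 19 19 19 22 21 24 18 24]]
white [[359.50000190734863, 277.49999618530273], [364.8999996185303, 261.29999923706055], [375.0999984741211, 264.70000076293945], [369.7000026702881, 280.89999771118164]] [[0.489, -0.108, 0.065], [0.533, -0.124, 0.065], [0.523, -0.152, 0.065], [0.48, -0.135, 0.065]]
```

View pics/crop1.png

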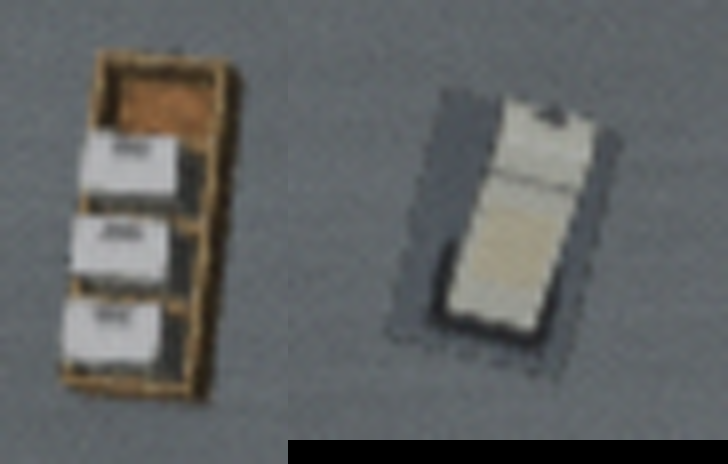

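```bash
cat >>h.py <<'E'
def frame(x0,y0,yaw): 
    T=np.eye(4);T[:3,:3]=R.from_euler("z",yaw).as_matrix();T[:2,3]=x0,y0;return T
def toolpose():
    s=ctrl.get_state();T=np.eye(4);T[:3,:3]=R.from_rotvec(s["tool_rot"]).as_matrix();T[:3,3]=s["position"];return T
def delta(G):
    D=np.linalg.inv(toolpose())@G; return np.round(D[:3,3]*1e3,1).tolist(),np.round(R.from_matrix(D[:3,:3]).as_rotvec(),3).tolist()
def tool(pos,zax,yax):
    z=np.array(zax)/np.linalg.norm(zax);y=np.array(yax)-z*np.dot(yax,z);y/=np.linalg.norm(y)
    G=np.eye(4);G[:3,:3]=np.c_[np.cross(y,z),y,z];G[:3,3]=pos;return G
E
python3 - <<'E'
from h import *
c=[(359,251.25),(381.75,257.5),(373.4,287.5),(352.5,281.9)]
W=np.array([ray("top",p,.008)[:2] for p in c]);print(W.round(3),W.mean(0),[np.linalg.norm(W[i]-W[i-1]) .round(3) for i in range(4)])
d=W[0]-W[3]+W[1]-W[2];yaw=np.arctan2(d[1],d[0]);print("yaw",np.degrees(yaw))
S=frame(*W.mean(0),yaw); a=np.radians(37); mz=S[:3,:3]@[np.sin(a),0,np.cos(a)]; mo=(S@[-.027,0,.030,1])[:3]
print("mo",mo,"top",mo+.086*mz,"proj top c",proj("top",mo+.086*mz),"seen 372.5,254")
T=toolpose();print(T.round(3)); print("wrist cam",np.array(ctrl.camera_params("wrist")["pose"]).round(3).tolist(),np.array(ctrl.camera_params("wrist")["K"]).round().tolist())
yv=S[:3,1]
for sgn in(1,-1):
    print(sgn,delta(tool([W.mean(0)[0],W.mean(0)[1],.22],[0,0,-1],sgn*yv)))
E
```

```text
[[ 0.569 -0.114]
 [ 0.551 -0.178]
 [ 0.466 -0.151]
 [ 0.483 -0.093]] [ 0.51718844 -0.13431227] [np.float64(0.089), np.float64(0.067), np.float64(0.089), np.float64(0.061)]
yaw -15.619984932391496
mo [ 0.49118558 -0.12704237  0.03      ] top [ 0.54103025 -0.14097799  0.09868265] proj top c [372.3335741  256.55358555] seen 372.5,254
[[-0.902  0.431 -0.001  0.28 ]
 [ 0.431  0.902 -0.002  0.586]
 [-0.    -0.002 -1.     0.222]
 [ 0.     0.     0.     1.   ]]
wrist cam [[0.43, 0.867, 0.252, 0.21], [0.903, -0.412, -0.123, 0.62], [-0.003, 0.28, -0.96, 0.383], [0.0, 0.0, 0.0, 1.0]] [[359.0, 0.0, 322.0], [0.0, 359.0, 242.0], [0.0, 0.0, 1.0]]
1 ([-524.5, -547.7, 2.6], [-0.002, -0.0, -0.173])
-1 ([-524.5, -547.7, 2.6], [-0.0, 0.003, 2.968])
```

```bash
sn(){ python3 -c "
from h import *;import pickle
P=ctrl.camera_params('wrist');cv2.imwrite('pics/$1.png',ctrl.get_image('wrist')[:,:,::-1]);pickle.dump(P,open('$1.pkl','wb'))"; }
python3 -m creep '[[[0.7,-35,-36,0,0,0,-0.035],[0.7,-70,-73,0,0,0,-0.07],[0.7,-105,-109,0,0,0,-0.1],[0.7,-140,-146,0,0,0,-0.14],[0.7,-174,-182,0,0,0,-0.173]]]'
sn w1
python3 -c "
from h import *
print(delta(tool([.517,-.134,.22],[0,0,-1],[.269,.963,0])),delta(tool([.50,.20,.25],[0,0,-1],[.087,.996,0])))"
```

```text
time: 0.6
position: [0.3585, 0.3467, 0.2222]
tool_rot: [-0.425, -3.113, 0.0]
ft_force: [2.2, -0.6, 0.4]
grip_width: 0.714
([-278.7, -410.3, 5.4], [-0.006, 0.003, -0.008]) ([-169.9, -94.2, -26.7], [-0.006, 0.002, -0.193])
```

```bash
sn(){ python3 -c "
from h import *;import pickle
P=ctrl.camera_params('wrist');cv2.imwrite('pics/$1.png',ctrl.get_image('wrist')[:,:,::-1]);pickle.dump(P,open('$1.pkl','wb'))"; }
python3 -m creep '[[[0.7,-35,-20,-6,0,0,-0.03],[0.7,-70,-40,-11,0,0,-0.06],[0.7,-105,-60,-17,0,0,-0.1],[0.7,-140,-80,-22,0,0,-0.15],[0.7,-170,-94,-27,0,0,-0.193]]]'
python3 -m creep '[[[0.7,0,0,0,0,0,0],[0.7,0,0,0,0,0,0]]]'
sn w2
python3 -c "
from h import *
print(delta(tool([.517,-.134,.22],[0,0,-1],[.269,.963,0])))"
```

```text
time: 1.15
position: [0.4979, 0.2104, 0.2497]
tool_rot: [0.125, 3.139, -0.001]
ft_force: [0.4, -0.2, 0.2]
grip_width: 0.702
time: 1.35
position: [0.4967, 0.2124, 0.2491]
tool_rot: [-0.128, -3.138, 0.0]
ft_force: [0.1, 1.1, -0.1]
grip_width: 0.7
([-48.7, -344.7, 28.9], [-0.0, -0.001, 0.193])
```

View pics/w2.png

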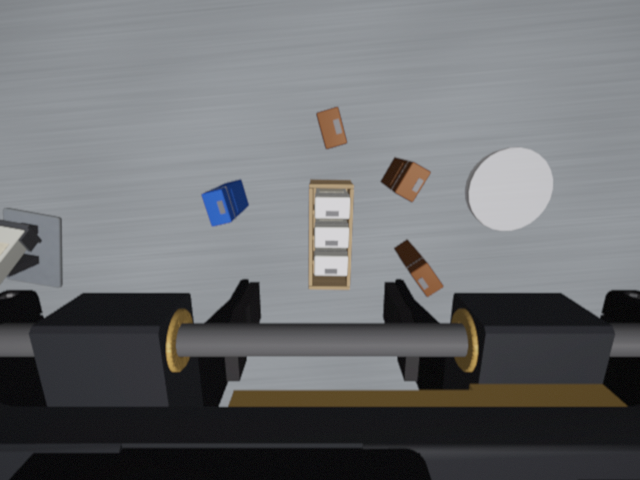

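The wrist camera looks back towards the robot. The box rim spans (308,181) to (352,289), and the empty slot is at (331,282), its far +x end.

```bash
python3 - <<'E'
from h import *;import pickle
P=pickle.load(open("w2.pkl","rb"));im=cv2.imread("pics/w2.png");hsv=cv2.cvtColor(im,cv2.COLOR_BGR2HSV)
x,y,w,h=298,172,65,125
c=hsv[y:y+h,x:x+w]; m=((c[...,1]>60)&(c[...,2]>110)&(c[...,0]>8)&(c[...,0]<30)).astype(np.uint8)
cs=max(cv2.findContours(m,0,2)[0],key=cv2.contourArea); q=cv2.boxPoints(cv2.minAreaRect(cs))+[x,y]
W=np.array([ray("",p,.046,P)[:2] for p in q]);print(q.round(1).tolist(),W.round(4).tolist(),W.mean(0),[np.linalg.norm(W[i]-W[i-1]).round(4) for i in range(4)])
# pad / slot: dark brown/orange region rows 274-290
print(c[98:118,33].tolist())
E
python3 -m creep '[[[0.7,-7,-50,4,0,0,0.03],[0.7,-14,-100,8,0,0,0.06],[0.7,-21,-149,12,0,0,0.1],[0.7,-28,-198,16,0,0,0.15],[0.7,-35,-247,20,0,0,0.193]]]'
python3 -c "
from h import *
print(delta(tool([.517,-.134,.25],[0,0,-1],[.269,.963,0])))"
```

```text
[[309.0, 183.0], [352.0, 183.0], [352.0, 288.0], [309.0, 288.0]] [[0.462, 0.2025], [0.4655, 0.2459], [0.5802, 0.2394], [0.5764, 0.1922]] [0.52100795 0.21998042] [np.float64(0.1149), np.float64(0.0435), np.float64(0.1149), np.float64(0.0473)]
[[128, 8, 136], [120, 6, 134], [120, 7, 142], [135, 3, 168], [150, 1, 188], [12, 7, 175], [15, 40, 129], [17, 90, 102], [16, 94, 100], [17, 93, 102], [17, 93, 104], [17, 94, 106], [17, 95, 102], [17, 93, 101], [17, 98, 101], [18, 93, 113], [18, 84, 148], [18, 77, 175], [18, 71, 177], [17, 41, 167]]
time: 1.9
position: [0.5112, -0.0358, 0.2293]
tool_rot: [-0.425, -3.113, -0.002]
ft_force: [1.0, -0.4, 0.4]
grip_width: 0.703
([-31.9, -93.0, -20.8], [0.001, -0.0, 0.001])
```

```bash
sn(){ python3 -c "
from h import *;import pickle
P=ctrl.camera_params('wrist');cv2.imwrite('pics/$1.png',ctrl.get_image('wrist')[:,:,::-1]);pickle.dump(P,open('$1.pkl','wb'))"; }
python3 -m creep '[[[0.7,-5,-46,-10,0,0,0],[0.7,-10,-93,-20,0,0,0],[0.7,-10,-93,-20,0,0,0],[0.7,-10,-93,-20,0,0,0]]]'
sn w3
python3 - <<'E'
from h import *
im=cv2.imread("pics/w3.png")[100:330,200:460]; cv2.imwrite("pics/w3c.png",cv2.resize(im,None,fx=2.5,fy=2.5,interpolation=cv2.INTER_CUBIC))
E
```

```text
time: 2.3
position: [0.4963, -0.1276, 0.2497]
tool_rot: [0.428, 3.112, 0.002]
ft_force: [-0.2, 0.5, 0.1]
grip_width: 0.703
```

View pics/w3c.png

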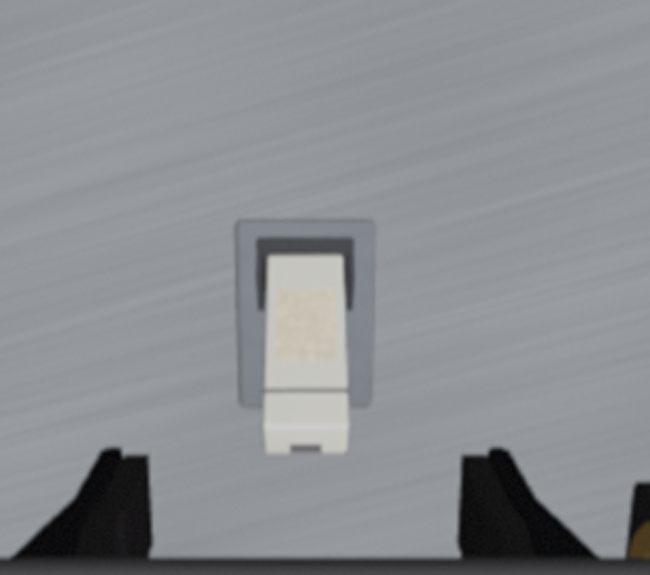

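```bash
python3 - <<'E'
from h import *;import pickle
P=pickle.load(open("w3.pkl","rb"))
c=np.array([(239,406),(371,406),(375,220),(237,220)])/2.5+[200,100]   # +x end left/right (image down=+x)
W=np.array([ray("",p,.008,P)[:2] for p in c]);print(W.round(4),W.mean(0),[np.linalg.norm(W[i]-W[i-1]).round(4) for i in range(4)])
d=W[0]+W[1]-W[2]-W[3];yaw=np.arctan2(d[1],d[0]);print("yaw",np.degrees(yaw))
for ctr,yw in((W.mean(0),yaw),((.5172,-.1343),np.radians(-15.6))):
    S=frame(*ctr,yw);a=np.radians(37);mz=S[:3,:3]@[np.sin(a),0,np.cos(a)];mx=S[:3,:3]@[np.cos(a),0,-np.sin(a)];mo=(S@[-.027,0,.030,1])[:3]
    for e,n in((mo+.086*mz+.01*mx,"top+x 306,453"),(mo+.086*mz-.01*mx,"top-x 306,423"),(mo-.01*mx,"foot-x 305,254")):
        print(n,((proj("",e,P)-[200,100])*2.5).round())
    for along in(.070,):
        tcp=mo+mz*(along-.019)
        print("tilt grasp",tcp,delta(tool(tcp,-mz,S[:3,1])),"pre60",delta(tool(tcp+.08*mz,-mz,S[:3,1])))
E
```

```text
[[ 0.5508 -0.1747]
 [ 0.5678 -0.1141]
 [ 0.4825 -0.0904]
 [ 0.4659 -0.1501]] [ 0.51674247 -0.13231026] [np.float64(0.0885), np.float64(0.0629), np.float64(0.0885), np.float64(0.062)]
yaw -15.847024064438745
top+x 306,453 [306. 452.]
top-x 306,423 [306. 424.]
foot-x 305,254 [306. 251.]
tilt grasp [ 0.52029469 -0.13331858  0.07073041] ([-25.0, -0.8, 178.5], [-0.001, 0.645, 0.006]) pre60 ([-73.1, -1.0, 114.6], [-0.001, 0.645, 0.006])
top+x 306,453 [301. 454.]
top-x 306,423 [301. 426.]
foot-x 305,254 [301. 253.]
tilt grasp [ 0.52075654 -0.135293    0.07073041] ([-25.9, -2.6, 178.5], [0.001, 0.645, 0.002]) pre60 ([-74.0, -2.6, 114.6], [0.001, 0.645, 0.002])
```

The wrist view of the stand matches the model to about 1 px. I'll go to the tilted pre-grasp pose.

```bash
python3 -m creep '[[[0.7,-20,0,10,0,0.14,0],[0.7,-40,0,20,0,0.28,0],[0.7,-60,0,40,0,0.42,0],[0.7,-73,-1,70,0,0.55,0],[0.7,-73,-1,90,0,0.645,0.006]]]'
python3 -m creep '[[[0.7,0,0,0,0,0,0],[0.7,0,0,0,0,0,0]]]'
cat >>h.py <<'E'
def grasp(off=0,along=.070):
    S=frame(.5167,-.1323,np.radians(-15.85));a=np.radians(37);mz=S[:3,:3]@[np.sin(a),0,np.cos(a)];mo=(S@[-.027,0,.030,1])[:3]
    return tool(mo+mz*(along-.019+off),-mz,S[:3,1])
E
python3 -c "
from h import *
print(delta(grasp()),ctrl.get_state()['joint_positions'].round(2))"
```

```text
time: 2.85
position: [0.5677, -0.1456, 0.1534]
tool_rot: [-0.339, -2.467, -0.115]
ft_force: [-0.6, 0.6, -0.3]
grip_width: 0.7
time: 3.05
position: [0.5664, -0.1471, 0.1581]
tool_rot: [-0.344, -2.474, -0.113]
ft_force: [0.6, -0.6, 0.5]
grip_width: 0.7
([-14.3, 0.8, 98.7], [-0.002, -0.002, -0.0]) [-0.08  0.79  0.56  1.13 -0.3   1.96  1.74]
```

```bash
python3 -m creep '[[[0.7,-14,1,15,0,0,0],[0.7,-14,1,40,0,0,0],[0.7,-14,1,65,0,0,0],[0.7,-14,1,85,0,0,0],[0.7,-14,1,85,0,0,0]]]'
python3 -c "
from h import *
print(delta(grasp()),ctrl.get_state()['joint_positions'].round(2))"
```

```text
time: 3.55
position: [0.5274, -0.1353, 0.0852]
tool_rot: [-0.346, -2.479, -0.117]
ft_force: [-0.3, -0.0, -0.3]
grip_width: 0.7
([-2.8, -0.0, 16.0], [0.002, 0.003, -0.0]) [-0.12  0.77  0.55  1.34 -0.29  1.78  1.75]
```

```bash
python3 -m creep '[[[0.7,-2,0,8,0,0,0],[0.7,-3,0,16,0,0,0],[0.6,-3,0,16,0,0,0],[0.45,-3,0,16,0,0,0],[0.4,-3,0,16,0,0,0]]]' 20
python3 -c "
from h import *
print(delta(grasp()))"
python3 -m creep '[[[0.3,0,0,0,0,0,0],[0.2,0,0,0,0,0,0],[0.2,0,0,0,0,0,0],[0.2,0,0,0,0,0,0],[0.2,0,0,0,0,0,0]]]' 20
python3 -c "
from h import *
cv2.imwrite('pics/w4.png',ctrl.get_image('wrist')[:,:,::-1])
print(delta(grasp()))"
```

```text
time: 4.05
position: [0.5218, -0.1355, 0.0689]
tool_rot: [-0.348, -2.477, -0.113]
ft_force: [-1.0, -0.5, 0.6]
grip_width: 0.509
([2.8, 1.7, -0.2], [-0.001, 0.002, -0.003])
time: 4.55
position: [0.5216, -0.1353, 0.0687]
tool_rot: [-0.348, -2.476, -0.113]
ft_force: [2.0, 0.2, 0.4]
grip_width: 0.361
([2.7, 1.6, -0.5], [-0.0, 0.001, -0.003])
```

View pics/w4.png

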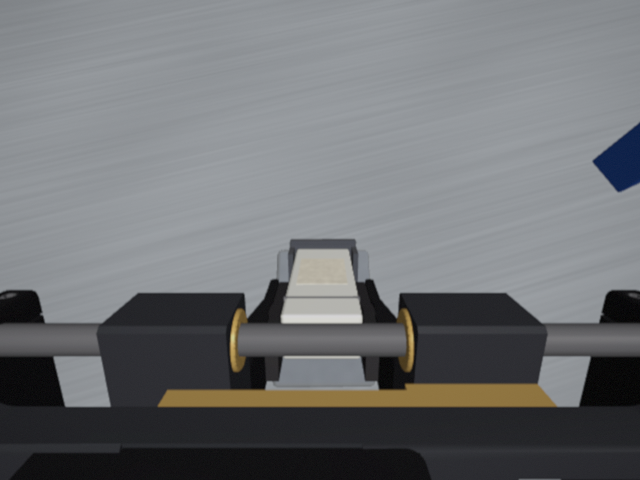

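Gripped: the opening of 0.361 is about 31.4 mm, against a 32 mm width, and the mailer sits between the jaws. Now I draw it out along its length.

```bash
python3 -m creep '[[[0.2,0,0,-6,0,0,0],[0.2,0,0,-16,0,0,0],[0.2,0,0,-30,0,0,0],[0.2,0,0,-45,0,0,0],[0.2,0,0,-60,0,0,0]]]' 25
python3 -m creep '[[[0.2,0,0,-20,0,0,0],[0.2,0,0,-50,0,0,0],[0.2,0,0,-70,0,0,0],[0.2,0,0,-80,0,0,0]]]'
python3 -c "
from h import *
S=[.5167,-.1323]
print(delta(tool([.54,-.10,.25],[0,0,-1],[.08,.997,0])),ctrl.get_state()['joint_positions'].round(2))"
```

```text
time: 5.1
position: [0.5568, -0.1453, 0.1176]
tool_rot: [-0.348, -2.476, -0.114]
ft_force: [-0.9, -0.4, -0.6]
grip_width: 0.37
time: 5.5
position: [0.6038, -0.1589, 0.1825]
tool_rot: [-0.348, -2.479, -0.112]
ft_force: [0.0, 0.7, -0.7]
grip_width: 0.366
([102.6, 38.9, -7.8], [0.061, -0.64, -0.192]) [-0.02  0.86  0.52  0.96 -0.3   2.05  1.71]
```

```bash
python3 -m creep '[[[0.2,20,8,-10,0.012,-0.13,-0.04],[0.2,40,16,-15,0.024,-0.26,-0.08],[0.2,60,24,-15,0.036,-0.39,-0.12],[0.2,80,32,-10,0.048,-0.52,-0.16],[0.2,103,39,-8,0.061,-0.64,-0.192]]]'
python3 -m creep '[[[0.2,0,0,0,0,0,0],[0.2,0,0,0,0,0,0]]]'
python3 -c "
from h import *
print(delta(tool([.54,.215,.25],[0,0,-1],[.08,.997,0])))"
```

```text
time: 6.0
position: [0.5383, -0.0988, 0.25]
tool_rot: [0.123, 3.136, 0.002]
ft_force: [-1.0, 0.8, 0.6]
grip_width: 0.366
time: 6.2
position: [0.538, -0.0989, 0.2512]
tool_rot: [0.126, 3.138, 0.007]
ft_force: [0.8, -0.1, -1.1]
grip_width: 0.364
([23.1, 313.1, 2.5], [0.004, 0.001, 0.0])
```

```bash
python3 -m creep '[[[0.2,2,40,0,0,0,0],[0.2,4,85,0,0,0,0],[0.2,8,130,0,0,0,0],[0.2,11,175,0,0,0,0],[0.2,14,220,0,0,0,0]]]'
python3 -m creep '[[[0.2,2,35,0,0,0,0],[0.2,5,65,1,0,0,0],[0.2,8,85,2,0,0,0],[0.2,9,93,2,0,0,0],[0.2,9,93,2,0,0,0]]]'
python3 - <<'E'
from h import *;import pickle
P=ctrl.camera_params('wrist');a=ctrl.get_image('wrist')[:,:,::-1];b=ctrl.get_image('scene')[:,:,::-1];t=ctrl.get_image('top')[:,:,::-1]
for n,i in(("w5",a),("s5",b),("t5",t)): cv2.imwrite(f'pics/{n}.png',i)
pickle.dump(P,open('w5.pkl','wb'))
l=cv2.resize(a[150:350,220:440],None,fx=2,fy=2.0,interpolation=2);r=cv2.resize(b[180:320,330:460],None,fx=400/140,fy=400/140,interpolation=2)
cv2.imwrite('pics/c5.png',np.hstack([l,r]));print(l.shape,r.shape,toolpose().round(4).tolist())
E
```

```text
time: 6.7
position: [0.5439, 0.1224, 0.248]
tool_rot: [-0.129, -3.134, 0.001]
ft_force: [0.8, -1.2, -1.5]
grip_width: 0.361
time: 7.2
position: [0.5416, 0.2153, 0.2459]
tool_rot: [-0.125, -3.134, 0.001]
ft_force: [-0.9, -0.3, -1.5]
grip_width: 0.364
(400, 440, 3) (400, 371, 3) [[-0.9965, 0.0833, -0.0031, 0.5418], [0.0833, 0.9965, 0.0001, 0.2125], [0.0031, -0.0001, -1.0, 0.247], [0.0, 0.0, 0.0, 1.0]]
```

View pics/c5.png

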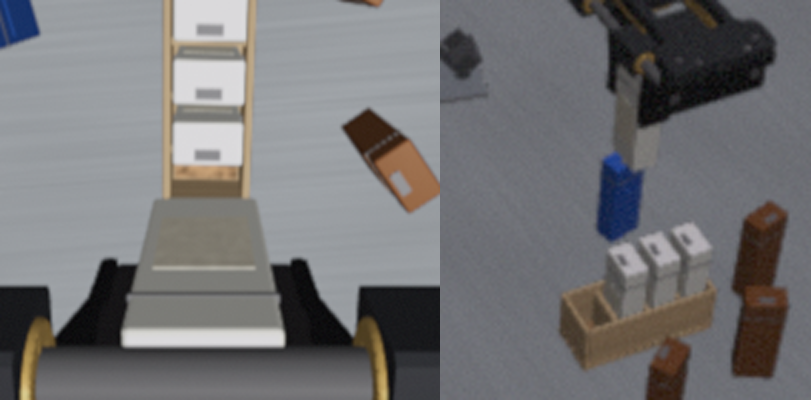

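The wrist crop shows the mailer hanging between the jaws, its foot edge at full-image (298..348, 249), with the slot beyond it and the box walls at columns of about 302 and 346. The scene view shows the mailer vertical. Now I compute the offset from this same camera.

```bash
python3 - <<'E'
from h import *;import pickle
P=pickle.load(open("w5.pkl","rb"));im=cv2.imread("pics/w5.png");hsv=cv2.cvtColor(im,cv2.COLOR_BGR2HSV)
# wall outer edges per row via saturation
L=[];Rr=[]
for v in range(160,245,4):
    s=np.where((hsv[v,285:365,1]>45)&(hsv[v,285:365,0]>8)&(hsv[v,285:365,0]<30))[0]
    if len(s)>3: L.append(ray("",(285+s[0]-.5,v),.046,P)[:2]);Rr.append(ray("",(285+s[-1]+.5,v),.046,P)[:2])
L=np.array(L);Rr=np.array(Rr)
for n,A in(("L",L),("R",Rr)):
    vx,vy,x0,y0=cv2.fitLine(A.astype(np.float32),cv2.DIST_HUBER,0,.001,.001).ravel()
    print(n,"yaw",np.degrees(np.arctan(vy/vx)),"y@.564",y0+vy/vx*(.564-x0), "y@.522",y0+vy/vx*(.522-x0),A[[0,-1]].round(4).tolist())
f=lambda u,v:(u/2+220,v/2+150)
T=toolpose();zb=T[2,3]-.051
for u in(155,206,257): print("foot edge",ray("",f(u,198),zb,P).round(4))
for u in(127,206,285): print("top edge+x",ray("",f(u,328),zb+.086,P).round(4))
print("col 323 rows",[(v,hsv[v,323].tolist()) for v in range(190,252,2)])
for n in(-28,0,28):
  for z in(.046,):
    X=frame(.522,.218,np.radians(-5))@[n/1e3,0,z,1];print(n,proj("",X[:3],P).round(1))
X=frame(.522,.218,np.radians(-5))@[.056,0,.046,1];print("wall",proj("",X[:3],P))
E
```

```text
L yaw -5.3506546 y@.564 0.19239539 y@.522 0.19632906 [[0.4828, 0.2], [0.5686, 0.1909]]
R yaw -5.432045 y@.564 0.23754798 y@.522 0.24154185 [[0.4863, 0.2452], [0.5722, 0.2371]]
foot edge [0.5287 0.2015 0.196 ]
foot edge [0.5299 0.2173 0.196 ]
foot edge [0.5312 0.233  0.196 ]
top edge+x [0.5287 0.2018 0.282 ]
top edge+x [0.5299 0.2171 0.282 ]
top edge+x [0.5311 0.2324 0.282 ]
col 323 rows [(190, [135, 2, 219]), (192, [135, 2, 219]), (194, [130, 4, 186]), (196, [120, 4, 145]), (198, [120, 5, 151]), (200, [120, 1, 202]), (202, [25, 9, 173]), (204, [21, 25, 141]), (206, [25, 12, 127]), (208, [20, 6, 118]), (210, [24, 9, 137]), (212, [0, 1, 213]), (214, [135, 2, 219]), (216, [150, 1, 219]), (218, [135, 2, 219]), (220, [135, 2, 220]), (222, [135, 2, 220]), (224, [135, 3, 203]), (226, [130, 5, 147]), (228, [120, 5, 144]), (230, [120, 3, 192]), (232, [12, 23, 199]), (234, [16, 103, 194]), (236, [16, 101, 195]), (238, [16, 98, 180]), (240, [17, 93, 124]), (242, [17, 91, 106]), (244, [17, 93, 107]), (246, [17, 90, 108]), (248, [17, 60, 110]), (250, [25, 12, 123])]
-28 [323.1 170. ]
0 [322.8 198.1]
28 [322.5 224.9]
wall [322.22494227 250.74626125]
```

```bash
python3 -m creep '[[[0.2,-12,0,0,0,0,0],[0.2,-23.5,0.5,0,0,0,-0.01],[0.2,-23.5,0.5,30,0,0,-0.01],[0.2,-23.5,0.5,60,0,0,-0.01],[0.2,-23.5,0.5,80,0,0,-0.01]]]'
python3 -m creep '[[[0.2,0,0,10,0,0,0],[0.2,0,0,20,0,0,0],[0.2,0,0,30,0,0,0],[0.2,0,0,40,0,0,0],[0.2,0,0,40,0,0,0]]]'
python3 - <<'E'
from h import *;import pickle
P=ctrl.camera_params('wrist');a=ctrl.get_image('wrist')[:,:,::-1];b=ctrl.get_image('scene')[:,:,::-1];t=ctrl.get_image('top')[:,:,::-1]
for n,i in(("w6",a),("s6",b),("t6",t)): cv2.imwrite(f'pics/{n}.png',i)
pickle.dump(P,open('w6.pkl','wb'))
cv2.imwrite('pics/c6.png',np.hstack([cv2.resize(a[150:350,220:420],(400,400),interpolation=2),cv2.resize(b[235:325,355:445],(400,400),interpolation=2)]))
print(toolpose().round(4)[:3,3],toolpose().round(4)[:3,3],P["pose"][:3,3])
E
```

```text
time: 7.85
position: [0.5645, 0.212, 0.1652]
tool_rot: [-0.112, -3.136, -0.001]
ft_force: [-0.1, 0.0, -1.1]
grip_width: 0.367
time: 8.35
position: [0.5632, 0.2131, 0.126]
tool_rot: [-0.11, -3.135, -0.001]
ft_force: [0.0, -0.8, -1.0]
grip_width: 0.365
[0.5643 0.2136 0.1278] [0.5643 0.2136 0.1278] [0.48639843 0.2186826  0.28824511]
```

View pics/c6.png

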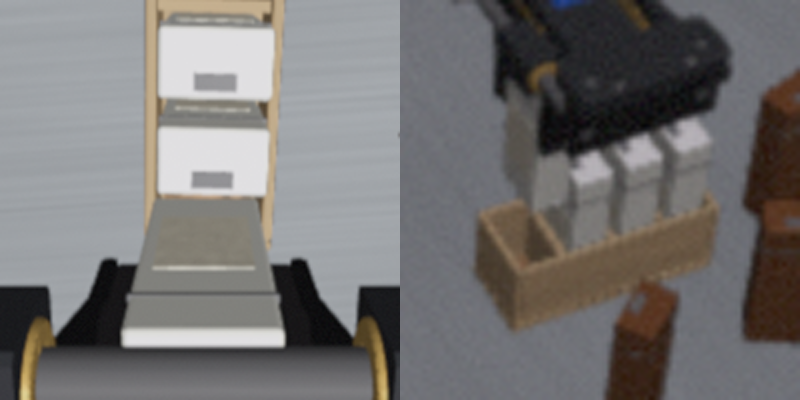

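The wrist crop shows the mailer hanging straight beside the last stored one. The scene crop shows its foot just above the open slot. Next I check this numerically against the scene camera.

```bash
python3 - <<'E'
from h import *;import pickle
P=ctrl.camera_params("scene");c=lambda X:((proj("",X,P)-[355,235])*400/90+[400,0]).round(1)
B=frame(.5215,.219,np.radians(-5.2))
for n,l in(("+x+y top",[.058,.023,.046,1]),("+x-y top",[.058,-.023,.046,1]),("-x+y top",[-.058,.023,.046,1]),("+x+y bot",[.058,.023,0,1]),("pad",[.042,0,.006,1])): print(n,(B@l)[:3].round(4),c((B@l)[:3]))
M=frame(.5633,.215,np.radians(-5))
for x,y in((.01,.016),(.01,-.016),(-.01,.016)):print("mailer foot",x,y,c((M@[x,y,.076,1])[:3]))
# wrist measure of mailer in w6 (−x face)
Pw=pickle.load(open("w6.pkl","rb"));f=lambda u,v:(u/2+220,v/2+150)
for z,v,us in((.0765,199,(154,257)),(.1625,328,(127,285))):
    print("edge",[ray("",f(u,v),z,Pw).round(4).tolist() for u in us])
im=cv2.imread("pics/w6.png");hsv=cv2.cvtColor(im,cv2.COLOR_BGR2HSV);L=[];Q=[]
for v in range(152,245,4):
    s=np.where((hsv[v,285:365,1]>45)&(hsv[v,285:365,0]>8)&(hsv[v,285:365,0]<30))[0]
    if len(s)>3: L.append(ray("",(285+s[0]-.5,v),.046,Pw)[:2]);Q.append(ray("",(285+s[-1]+.5,v),.046,Pw)[:2])
for A in(L,Q):
    vx,vy,x0,y0=cv2.fitLine(np.float32(A),cv2.DIST_HUBER,0,.001,.001).ravel();print("wall y@.5633",y0+vy/vx*(.5633-x0),np.degrees(np.arctan(vy/vx)))
E
python3 -c "
import cv2;a=cv2.imread('pics/s6.png')[235:325,355:445];cv2.imwrite('pics/c6b.png',cv2.resize(a[25:80,10:65],(770,770)[:2] if 0 else (600,600),interpolation=2))"
```

```text
+x+y top [0.5813 0.2366 0.046 ] [522.7 273.7]
+x-y top [0.5772 0.1908 0.046 ] [481.2 210.5]
-x+y top [0.4658 0.2472 0.046 ] [725.7 204.6]
+x+y bot [0.5813 0.2366 0.    ] [517.3 332.6]
pad [0.5633 0.2152 0.006 ] [525.2 283.6]
mailer foot 0.01 0.016 [530.7 219.8]
mailer foot 0.01 -0.016 [500.8 176. ]
mailer foot -0.01 0.016 [566.7 207.6]
edge [[0.5507, 0.199, 0.0765], [0.5529, 0.2308, 0.0765]]
edge [[0.5502, 0.1995, 0.1625], [0.5523, 0.23, 0.1625]]
wall y@.5633 0.19268616 -5.2212076
wall y@.5633 0.23782335 -5.5804653
```

View pics/c6b.png

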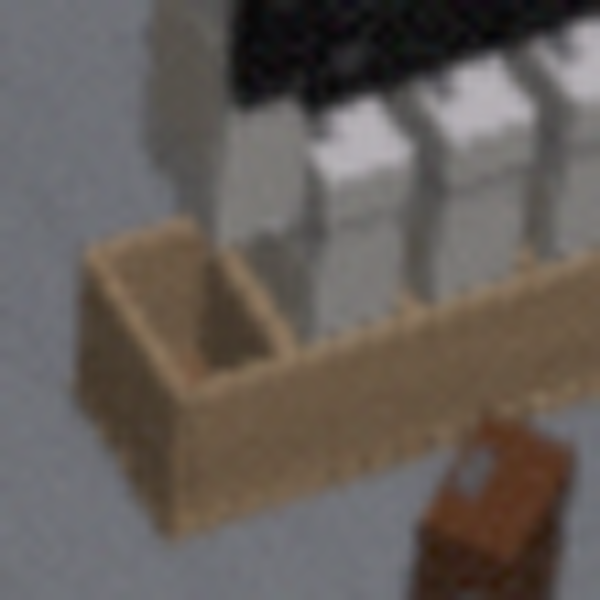

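Wrist and scene agree that the mailer should go about 2 mm further in +x and 1 mm in +y. I'll correct that and lower it, watching the force.

```bash
python3 -m creep '[[[0.2,-2,1,0,0,0,0],[0.2,-2,1,8,0,0,0],[0.2,-2,1,16,0,0,0],[0.2,-2,1,24,0,0,0],[0.2,-2,1,24,0,0,0]]]'
python3 -m creep '[[[0.2,0,0,3,0,0,0],[0.2,0,0,6,0,0,0],[0.2,0,0,9,0,0,0],[0.2,0,0,12,0,0,0],[0.2,0,0,12,0,0,0]]]'
```

```text
time: 9.0
position: [0.5646, 0.2138, 0.1012]
tool_rot: [-0.11, -3.134, 0.0]
ft_force: [-0.2, -0.1, -1.2]
grip_width: 0.369
time: 9.5
position: [0.5656, 0.2142, 0.0907]
tool_rot: [-0.11, -3.136, -0.002]
ft_force: [1.0, 0.2, 0.2]
grip_width: 0.366
```

```bash
python3 -m creep '[[[0.2,0,0,4,0,0,0],[0.2,0,0,8,0,0,0],[0.2,0,0,12,0,0,0],[0.2,0,0,15,0,0,0],[0.2,0,0,15,0,0,0]]]'
python3 -m creep '[[[0.2,0,0,3,0,0,0],[0.2,0,0,6,0,0,0],[0.2,0,0,9,0,0,0],[0.2,0,0,12,0,0,0],[0.2,0,0,12,0,0,0]]]'
python3 -c "
from h import *
cv2.imwrite('pics/s7.png',cv2.resize(ctrl.get_image('scene')[220:320,340:460,::-1],(720,600),interpolation=2))"
```

```text
time: 10.0
position: [0.5657, 0.2142, 0.0756]
tool_rot: [-0.111, -3.136, -0.002]
ft_force: [0.6, -0.5, -1.1]
grip_width: 0.362
time: 10.5
position: [0.5657, 0.2142, 0.0637]
tool_rot: [-0.111, -3.137, -0.002]
ft_force: [0.3, 0.1, -0.6]
grip_width: 0.364
```

View pics/s7.png

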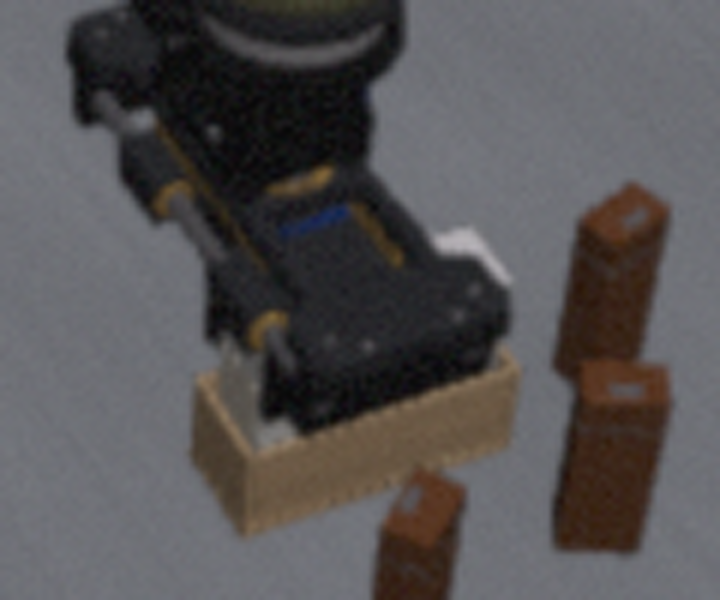

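The mailer is inside the slot. I'll lower the last millimetres until it touches.

```bash
python3 -m creep '[[[0.2,0,0,1,0,0,0],[0.2,0,0,2,0,0,0],[0.2,0,0,3,0,0,0],[0.2,0,0,4,0,0,0],[0.2,0,0,4,0,0,0]]]'
python3 -m creep '[[[0.2,0,0,1,0,0,0],[0.2,0,0,1,0,0,0],[0.2,0,0,2,0,0,0],[0.2,0,0,2,0,0,0]]]'
python3 -m creep '[[[0.2,0,0,1,0,0,0],[0.2,0,0,1,0,0,0]]]'
python3 -m creep '[[[0.2,0,0,1,0,0,0],[0.2,0,0,1,0,0,0]]]'
```

```text
time: 11.05
position: [0.5657, 0.2144, 0.0601]
tool_rot: [-0.11, -3.137, -0.002]
ft_force: [-0.5, 0.4, -0.2]
grip_width: 0.366
time: 11.45
position: [0.5657, 0.2143, 0.0581]
tool_rot: [-0.11, -3.137, -0.002]
ft_force: [-0.5, 0.5, -0.8]
grip_width: 0.365
time: 11.65
position: [0.5657, 0.2143, 0.0571]
tool_rot: [-0.111, -3.137, -0.002]
ft_force: [0.2, -0.1, -0.8]
grip_width: 0.364
time: 11.85
position: [0.5657, 0.2144, 0.0561]
tool_rot: [-0.11, -3.137, -0.002]
ft_force: [0.7, 0.0, -1.0]
grip_width: 0.365
```

```bash
for i in 1 2 3; do python3 -m creep '[[[0.2,0,0,1,0,0,0],[0.2,0,0,1,0,0,0]]]' | grep -E "posi|ft_"; done
```

```text
position: [0.5659, 0.2144, 0.0554]
ft_force: [0.1, -0.5, 0.5]
position: [0.5661, 0.2145, 0.0553]
ft_force: [-2.4, -0.3, 6.0]
position: [0.5663, 0.2146, 0.0552]
ft_force: [-2.8, -1.6, 10.0]
```

Contact at TCP z = 0.0554, rising to 10 N. I'll ease off, open gently and retract straight up.

```bash
python3 -m creep '[[[0.2,0,0,-2,0,0,0],[0.2,0,0,-2,0,0,0],[0.38,0,0,-2,0,0,0],[0.45,0,0,-2,0,0,0],[0.55,0,0,-2,0,0,0]]]'
python3 -m creep '[[[0.6,0,0,0,0,0,0],[0.6,0,0,0,0,0,0],[0.6,0,0,-10,0,0,0],[0.6,0,0,-30,0,0,0],[0.6,0,0,-60,0,0,0]]]'
python3 -m creep '[[[0.6,0,0,-30,0,0,0],[0.6,0,0,-80,0,0,0],[0.6,40,0,-120,0,0,0],[0.6,80,0,-120,0,0,0],[0.6,80,0,-120,0,0,0]]]'
python3 - <<'E'
from h import *;import pickle
P=ctrl.camera_params('wrist');a=ctrl.get_image('wrist')[:,:,::-1];b=ctrl.get_image('scene')[:,:,::-1]
cv2.imwrite('pics/w8.png',a);cv2.imwrite('pics/s8.png',b);pickle.dump(P,open('w8.pkl','wb'))
cv2.imwrite('pics/c8.png',np.hstack([cv2.resize(a[130:330,220:420],(400,400),interpolation=2),cv2.resize(b[235:325,355:445],(400,400),interpolation=2)]))
E
```

```text
time: 12.95
position: [0.5657, 0.2143, 0.0549]
tool_rot: [-0.11, -3.137, -0.002]
ft_force: [0.1, 0.2, 0.5]
grip_width: 0.467
time: 13.45
position: [0.5648, 0.2138, 0.1149]
tool_rot: [-0.11, -3.134, 0.0]
ft_force: [0.0, 0.1, -0.8]
grip_width: 0.598
time: 13.95
position: [0.4826, 0.2215, 0.2381]
tool_rot: [-0.104, -3.137, -0.008]
ft_force: [-0.2, -0.3, -0.9]
grip_width: 0.595
```

View pics/c8.png

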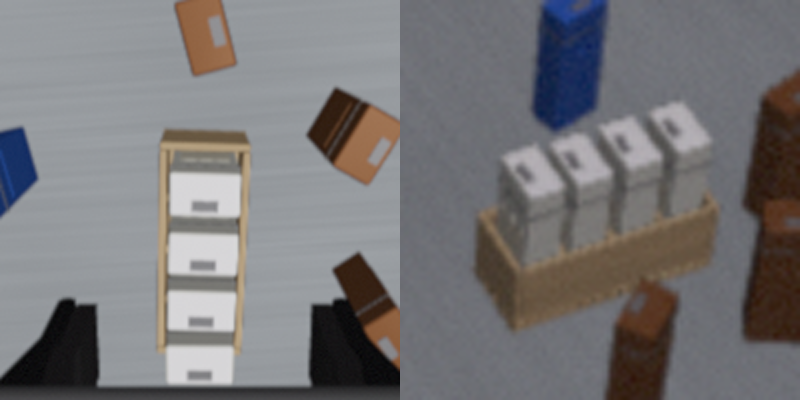

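All four mailers stand in a row at equal height and upright, and the gripper is clear. Handing in.

```bash
python3 -c "
from h import *
s=ctrl.get_state();print(s['time'],s['ft_force'],s['qd']);print(ctrl.close_job())"
```

```text
14.05 [ 0.48842289 -0.85758137  0.3619898 ] [ 0.01441913  0.04354006  0.01950704 -0.02041117  0.00418454 -0.00841064
  0.00258616]
the job is handed in; nothing more can be done
None
```

The mailer is standing in the empty slot, cap up and released, and I handed the job in at 14.05 s; no verdict was reported.

- **What I did:** I gripped its two narrow sides near the cap with the tool tilted to match its lean. Then I drew it out along its length, turned it upright and lowered it into the slot in small steps. Contact with the slot floor came at tool z ≈ 0.055 m, peaking at about 10 N. I eased off, opened the fingers and backed the arm up and away.
- **Last checks:** The final wrist and scene pictures show all four mailers upright in the box at equal cap height, with the gripper clear. The wrist force was near zero.
- **Not checked:** I did not measure the mailer's final offset from the pad. The slot itself limits it to about 2 mm in x and 3 mm in y. I also did not look at the bottle, beaker and dish again at the end; I only know the arm's path kept clear of them.
- **What disagreed:**
  - The box centre differed by 2–4 mm between the top and wrist cameras. A closer look, and a 2 mm correction just above the slot, settled it.
  - Contact came about 1–2 mm higher than I expected from where I gripped the mailer, which fits the scene view having shown its foot slightly high.

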